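# Close up the row of spice tins on the rail

## Task

Push the row of four spice tins along the wooden rail as one train, gently and touching only the rearmost tin, until the first tin is right up against the end stop and no gap is left in the row. Only then push the steel keeper bar round until it is fully shut across the rail behind the last tin. Use the fingertips only: lift and tip nothing, and leave the other things on the worktop alone.

Things in the scene. Friction and masses are not known exactly. Their poses are not given: they have to be found in the camera images.
- rail: Fixed dark wooden channel, 352 x 66 mm. Origin on the worktop below its middle line; y runs along it to the end stop, x across it, away from the robot. Floor 8 mm above the worktop; side walls 8 mm thick, tops 22 mm above the worktop, inner faces at x = -25 and +25 mm. The stop, 50 mm high, has its inner face at y = +150 mm; the other end, y = -190 mm, is open. Turned up to 0.35 rad on the worktop.
- rail_stop (a point): Middle of the inner face of the end stop, 32 mm above the worktop; the first tin's side meets it there.
- keeper (a joint): Angle (rad) of a level steel bar, 65 x 10 mm, 26 to 50 mm above the worktop, pivoted on the rail's robot-side wall; grows anticlockwise seen from above. 0: swung out to the robot's side; 0.93: parallel to the rail, pointing to its open end; 2.5: shut, square across the channel (hard limit), 4 mm behind the last tin when all are home. Starts at 0 to 0.6; friction 0.05 N m holds it.
- keeper_pivot (a point): The keeper's pivot axis at half the bar's height (38 mm above the worktop); in the rail's frame x = -34 mm, y = -51 mm.
- keeper_tip (a point): Middle of the free end of the keeper bar, 65 mm from the pivot axis, at half the bar's height.
- tin_1: First of four equal metal spice tins with flat pale wooden lids, upright cylinders 48 mm in diameter and 48 mm high (80 to 170 g), standing in the rail's channel in one touching row, counted from the end stop's side. Origin at the centre of its underside, 8 mm above the worktop. The first tin starts 50 to 100 mm short of the end stop.
- tin_2: Second of four equal metal spice tins with flat pale wooden lids, upright cylinders 48 mm in diameter and 48 mm high (80 to 170 g), standing in the rail's channel in one touching row, counted from the end stop's side. Origin at the centre of its underside, 8 mm above the worktop.
- tin_3: Third of four equal metal spice tins with flat pale wooden lids, upright cylinders 48 mm in diameter and 48 mm high (80 to 170 g), standing in the rail's channel in one touching row, counted from the end stop's side. Origin at the centre of its underside, 8 mm above the worktop.
- tin_4: Last (rearmost) of four equal metal spice tins with flat pale wooden lids, upright cylinders 48 mm in diameter and 48 mm high (80 to 170 g), standing in the rail's channel in one touching row, counted from the end stop's side. Origin at the centre of its underside, 8 mm above the worktop. Its rear side, towards the open end, is free.
- salt_shaker: Bystander: loose salt shaker, 44 mm wide, 90 mm high, on the worktop on the robot's side of the rail. Origin at its underside.
- espresso_mug: Bystander: loose small white mug, 62x92x51 mm, on the worktop to the left, on the robot's side. Origin at its underside.
- garlic: Bystander: loose garlic bulb, 60 mm wide, 58 mm high, on the worktop to the left of the rail. Origin at its underside.
Mind the look-alikes: they are no part of the job. Leave any blue look-alike of the tin_1 alone. Leave any turquoise look-alike of the tin_4 alone.

How it is judged (in metres and radians):
On the way:
1. all four tins are home against the end stop while the keeper is still swung aside (y of tin_1 in the frame of rail above 0.122 m and y of tin_2 in the frame of rail above 0.074 m and y of tin_3 in the frame of rail above 0.026 m and y of tin_4 in the frame of rail above -0.022 m and angle between each of tin_1, tin_2, tin_3, tin_4's own z axis and vertical below 0.1 rad and value of joint keeper below 1.2 rad), for 0.2 s.
At the end, for the whole second after the job is handed in: All four tins stand upright and at rest in the channel, each within 4 mm of its place in the closed row against the end stop, and the keeper is shut behind them to within 0.1 rad (y of tin_1 in the frame of rail above 0.122 m and y of tin_2 in the frame of rail above 0.074 m and y of tin_3 in the frame of rail above 0.026 m and y of tin_4 in the frame of rail above -0.022 m and angle between each of tin_1, tin_2, tin_3, tin_4's own z axis and vertical below 0.1 rad and value of joint keeper above 2.4 rad and linear speed of each of tin_1, tin_2, tin_3, tin_4 below 0.02 m/s and velocity of joint keeper below 0.1 rad/s); the robot touches nothing.
It fails at once if a tin is lifted out of the channel (height (world z) of any of tin_1, tin_2, tin_3, tin_4 above 0.02 m).
It fails at once if a tin is tipped over (angle between any of tin_1, tin_2, tin_3, tin_4's own z axis and vertical above 0.35 rad).
It fails at once if the fingers touch one of the three front tins: the row is pushed by its last tin only (contact force between the fingers and tin_1 above 0.5 N or contact force between the fingers and tin_2 above 0.5 N or contact force between the fingers and tin_3 above 0.5 N).
It fails at once if the row is rammed: over 40 N between the first tin and the rail (contact force between tin_1 and rail above 40 N).
It fails at once if a bystander is disturbed (moved more than 20 mm) (distance of any of salt_shaker, espresso_mug, garlic from where it was at the start of the episode above 0.02 m).
It also fails if it takes over 50 s, if anything falls off the work surface, if the arm or the gripper's body presses on something with over 40 N, if the wrist force passes 120 N, or if a joint passes its speed limit or range.

## Robot

A 6-joint arm with a two-finger parallel gripper is mounted at the origin on a cart in front of the work surface, level with it; the furniture and walls round the work are solid. World frame = base frame: x ahead of the robot, y to its left, z up, the work surface at z = 0. Lengths are in mm, angles in rad, forces in N, time in s.
With the tool pointing down it reaches from about 300 to 775 mm from the base axis. Payload 14.6 kg.
Tool frame: the origin (TCP) lies at the very end of the fingers, on their centre line; the grasp point (between the pads) lies 19 mm behind it; z points along the fingers, y is the line along which they close (so a half turn about z gives the same grasp; the last joint's range is limited). The gripper opens to 94 mm and grips with 3 to 60 N. Pads are 16 mm wide; open, the fingers measure 119 mm over their backs; the gripper's body (75 mm by 177 mm) begins 78 mm behind the grasp point.
Start: joints at [-1.178, 0.3, 1.521, -0, 1.321, -0.067], TCP at [244.065, -492.871, 205.446] pointing down, gripper open.
Joint ranges: [-3.03, 3.03], [-0.79, 2.21], [0.23, 2.52], [-1.04, 4.18], [0, 3.07], [-2.55, 2.55]. Speed limits (rad/s): [2.22, 2.22, 2.57, 3.14, 3.14, 3.14].

## Interface

Orientations are given as [roll, pitch, yaw] about the fixed x, y, z axes, in that order (R = Rz(yaw) Ry(pitch) Rx(roll)).
In Python, from cell import manip gives the robot as it stands.
- The arm moves only by the tool servo_tool, never from a script. Its argument "motion" is a list that holds one entry, the list of rows, each a list of 7 numbers: the shift along the world's x, y, z as a fraction of full scale, then the turn, a rotation vector about the world's x, y, z as a fraction of full scale, then the closure, from 0 (fully open) to 1 (shut). In form: [[[x, y, z, rx, ry, rz, gripper], ...]]. A call has 1 to 10 rows; each row is the pose to reach, as a shift and turn from the pose commanded when the call began, turning the shorter way round; what a row does not reach only later rows make up. Full scale, the value 1, is 0.5 m for a shift and pi rad for a turn. A row lasts 1/10 s, in which the tool goes at most 50 mm and 8.59 degrees, less where a joint would pass 70% of its speed; a pose out of reach is approached as far as the arm can. A call with a number of a shift or a turn outside -1 to 1 is refused whole. A call with a gripper value outside its range is refused whole. The fingers move at their own pace and stop on an object; "newtons" is the grip in N (left out, the last holds). Time passes only in rows, so rows that repeat a pose let the fingers close. It gives the time, the measured TCP pose, the force, the opening and the grip force at its end, in the units of the state.
- manip.read_state(): the state, without advancing time (a new reading comes with each control period).
- manip.camera(name): name is "side" or "top"; returns a dict with "frame" (420x560x3 uint8, red, green, blue), "range_z" (420x560 float32, mm along the optical axis (not along the pixel's ray), 0 where there is no reading), "vfov" (degrees; the focal length in pixels is half the picture's height over the tangent of half this angle, whatever the lens; pixels are square), "cx", "cy" (the principal point, pixels), "cam_to_world" (4x4, takes a point from camera to world coordinates). Camera axes: x right, y down, z forward; pixel columns grow to the right and rows downward; lengths in mm; the calibration is good to about 2 mm. A picture is of the moment at which its call begins.
- manip.sign_off(): hands the job in; it is judged then, once.
The state is a dict: "clock": time; "joints": joint angles; "qd": joint speeds; "effort": joint torques, N m; "eef_pos": TCP position; "eef_rot": TCP orientation; "wrist_force": force on the tool from outside, world axes, zero at the start; "moment": the same for the moment, N m; "finger_gap": finger opening in mm; "finger_force": force on a finger pad.
Only numpy, scipy, OpenCV 4.12 (cv2) and the standard library are available. Lean on these libraries where they do the work, as an engineer would, in place of code of your own. Each camera call takes 0.05 s, during which the arm holds its last target. There are 200 camera calls.

## Working session

There is one attempt and no reset: what is moved stays moved. The work goes in short steps, Python scripts to look and compute and a tool call to move; the robot and the scene stay as the last step left them, time stands still between calls to the robot, and variables do not carry over. Pictures are saved under pics/ and viewed, at most 10 in all, crops included, and the job is handed in when it is done.

Besides the shell and the picture viewer there is one more tool, called after "Request:" as name([rows], argument=value, ...), one row to a line, values as JSON. servo_tool: Moves the arm, as the interface text tells. Its arguments: {"type":"object","properties":{"motion":{"type":"array"},"newtons":{"type":"number"}},"required":["motion"]}

```bash
mkdir -p pics; cat > h.py <<'E'
import numpy as np,cv2
from cell import manip
def cam(n):
    c=manip.camera(n); return c
def pts(c):
    z=c["range_z"]; H,W=z.shape; f=H/2/np.tan(np.radians(c["vfov"])/2)
    u,v=np.meshgrid(np.arange(W),np.arange(H))
    P=np.stack([(u-c["cx"])/f*z,(v-c["cy"])/f*z,z,np.ones_like(z)],-1)@np.array(c["cam_to_world"]).T
    return P[...,:3]
def save(c,n): cv2.imwrite("pics/"+n,c["frame"][...,::-1])
E
python3 - <<'E'
from h import *
for n in("top","side"):
    c=cam(n); save(c,n+"0.png"); np.savez(""+n,P=pts(c),f=c["frame"]); print(n,c["vfov"],np.round(c["cam_to_world"],2).tolist())
print(manip.read_state())
E
```

```text
top 46.93603326915375 [[0.01, -1.0, 0.05, 462.44], [-1.0, -0.01, -0.01, 63.88], [0.01, -0.05, -1.0, 1207.98], [0.0, 0.0, 0.0, 1.0]]
side 43.48742822783353 [[-1.0, -0.03, 0.07, 405.57], [-0.08, 0.48, -0.87, 1176.7], [-0.0, -0.88, -0.48, 688.02], [0.0, 0.0, 0.0, 1.0]]
{'clock': 0.1, 'joints': array([-1.17760683e+00,  3.00406961e-01,  1.52151917e+00, -1.05280695e-05,
        1.32070677e+00, -6.66080311e-02]), 'qd': array([-0.00023324, -0.00204962, -0.00117801,  0.00098987, -0.00118833,
        0.0008925 ]), 'effort': array([ 3.67747216e-04, -5.32645082e+01, -3.53284049e+01,  7.08567468e-02,
        2.35141878e-02, -3.51619030e-05]), 'eef_pos': array([ 243.97117415, -492.66236842,  204.94770497]), 'eef_rot': array([-3.14055404e+00, -5.90618971e-05,  4.59800108e-01]), 'wrist_force': array([-0.1565518 ,  0.60745412, -0.21597796]), 'moment': array([0.00637911, 0.02931294, 0.01095701]), 'finger_force': 0.0, 'finger_gap': 94.61426662584273}
```

View pics/top0.png

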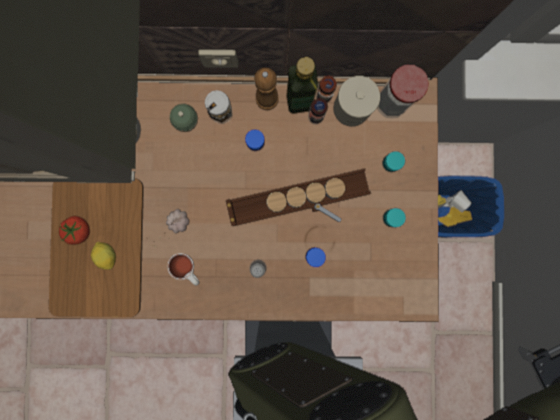

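View pics/side0.png

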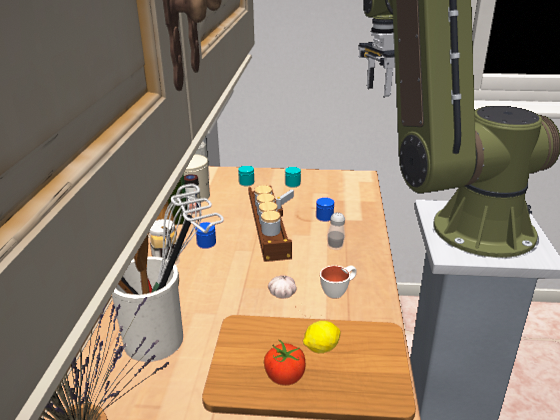

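The top view shows the rail from the stop at about (230,212) to the open end at about (368,180). The lids are near (277,202), (296,197), (316,192) and (335,188), and the keeper runs from about (316,208) to (340,220). In the side view, the row and the end stop (272,250) agree with this.

```bash
python3 - <<'E'
from h import *
d=np.load("top.npz");P=d["P"];f=d["f"].astype(int)
print("table z",np.median(P[280:310,160:230,2]))
hsv=cv2.cvtColor(d["f"],cv2.COLOR_RGB2HSV)
for p in[(277,202),(296,197),(316,192),(335,188),(328,214),(232,213),(360,183),(258,269)]:
    print(p,np.round(P[p[1],p[0]],1),hsv[p[1],p[0]])
z=P[...,2]; roi=np.zeros(z.shape,bool); roi[165:230,222:375]=1
m=(roi&(z>50)&(z<62)).astype(np.uint8)
n,l,s,c=cv2.connectedComponentsWithStats(m)
for i in range(1,n):
    if s[i,4]>10: print("tinmask",s[i],P[l==i].mean(0).round(1))
# lids by colour
m=(roi&(hsv[...,2]>150)&(z>50)&(z<62)).astype(np.uint8)
n,l,s,c=cv2.connectedComponentsWithStats(m)
for i in range(1,n):
    if s[i,4]>10:
        q=P[l==i][:,:2].astype(np.float32); print("lid",s[i,4],P[l==i].mean(0).round(1),cv2.minEnclosingCircle(q))
# walls z 18..26
m=roi&(z>17)&(z<27); q=P[m][:,:2].astype(np.float32); print("wall rect",cv2.minAreaRect(q),m.sum())
m=roi&(z>5)&(z<62)&(hsv[...,2]<110); q=P[m][:,:2].astype(np.float32); r=cv2.minAreaRect(q);print("all rail",r,cv2.boxPoints(r).round(1).tolist())
m=(roi&(hsv[...,1]<60)&(z>30)&(z<60)).astype(np.uint8);m[:200]=0
n,l,s,c=cv2.connectedComponentsWithStats(m)
for i in range(1,n):
    if s[i,4]>10:
        q=P[l==i];r=cv2.minAreaRect(q[:,:2].astype(np.float32));print("keeper",s[i],q.mean(0).round(1),r,cv2.boxPoints(r).round(1).tolist())
c=cv2.resize(d["f"][160:240,215:385],None,fx=4,fy=4,interpolation=cv2.INTER_CUBIC)
cv2.imwrite("pics/crop.png",c[...,::-1])
E
```

```text
table z -1.094275231132201
(277, 202) [533.   56.7  51.8] [ 16  98 161]
(296, 197) [545.5  11.3  51.6] [ 16  97 161]
(316, 192) [557.9 -36.4  53.9] [ 16 100 158]
(335, 188) [567.5 -81.4  58.3] [ 16  97 160]
(328, 214) [505.8 -66.5  44.5] [100  18 125]
(232, 213) [505.6 164.1  50.2] [ 12 147  59]
(360, 183) [ 585.2 -150.     8.9] [ 12 146  68]
(258, 269) [375.8  99.2  88.4] [ 50   6 132]
tinmask [ 267  178   78   33 1187] [552.5 -11.6  55.2]
tinmask [316 204   5   5  14] [524.5 -40.8  52.9]
tinmask [229 209   5  10  17] [501.9 165.8  51.5]
tinmask [326 210   7   6  14] [508.8 -68.2  52.2]
lid 193 [568.4 -80.9  55.3] ((569.2018432617188, -80.61641693115234), 20.85917854309082)
lid 187 [557.  -34.1  55.3] ((557.6517944335938, -34.24004364013672), 20.987503051757812)
lid 191 [545.8  12.3  55. ] ((547.0133056640625, 11.88875675201416), 21.306537628173828)
lid 194 [534.1  59.4  55.3] ((534.443359375, 59.43436050415039), 21.27838706970215)
wall rect ((545.2428588867188, -3.8209686279296875), (76.97066497802734, 340.34466552734375), 13.697996139526367) 897
all rail ((526.10302734375, -2.4680633544921875), (113.28359985351562, 351.8275451660156), 13.584698677062988) [[429.70001220703125, 155.1999969482422], [512.4000244140625, -186.8000030517578], [622.5, -160.1999969482422], [539.7999877929688, 181.8000030517578]]
keeper [315 204  26  18 128] [509.1 -65.6  47.8] ((510.455078125, -65.4805908203125), (69.71549987792969, 12.099933624267578), 60.33660125732422) [[487.8999938964844, -92.80000305175781], [498.5, -98.80000305175781], [533.0, -38.20000076293945], [522.4000244140625, -32.20000076293945]]
```

View pics/crop.png

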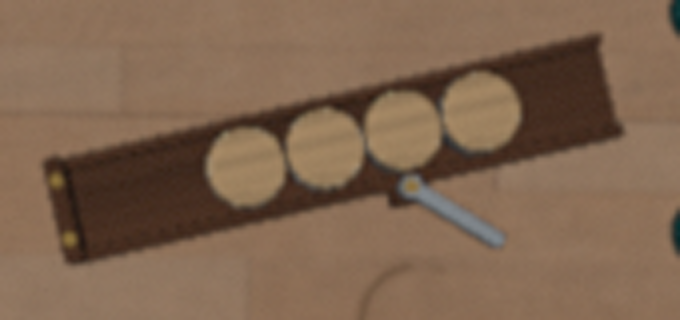

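Estimate so far: rail yaw 0.24, origin ≈ (544.7, 16.5), tin_1 at y ≈ 44 and tin_4 at y ≈ -100. The pivot is ≈ (523.7, -41.1) and the keeper reads ≈ 0.18 rad. I'll move above the spot behind tin_4, with the fingers closed and the tool y axis across the rail.

Request:
servo_tool([
  [[0.671,0.732,-0.17,0,0,0.43,1],[0.671,0.732,-0.17,0,0,0.43,1],[0.671,0.732,-0.17,0,0,0.43,1],[0.671,0.732,-0.17,0,0,0.43,1],[0.671,0.732,-0.17,0,0,0.43,1],[0.671,0.732,-0.17,0,0,0.43,1],[0.671,0.732,-0.17,0,0,0.43,1],[0.671,0.732,-0.17,0,0,0.43,1],[0.671,0.732,-0.17,0,0,0.43,1],[0.671,0.732,-0.17,0,0,0.43,1]],
], newtons=10)

```text
clock: 1.1
eef_pos: [578.1, -127.8, 120.5]
eef_rot: [-3.141, -0.0, 1.816]
wrist_force: [-0.1, -1.2, -1.0]
finger_gap: 17.1
finger_force: 0.0
```

Request:
servo_tool([
  [[0,0,-0.06,0,0,0,1],[0,0,-0.1,0,0,0,1],[0,0,-0.1,0,0,0,1],[0,0,-0.1,0,0,0,1],[0,0,-0.1,0,0,0,1]],
])

```text
clock: 1.6
eef_pos: [577.6, -130.0, 72.5]
eef_rot: [3.14, 0.001, 1.81]
wrist_force: [-0.5, 0.3, 0.6]
finger_gap: 0.2
finger_force: 0.0
```

```bash
python3 - <<'E'
from h import *
c=cam("side");f=c["frame"][130:270,200:360]
cv2.imwrite("pics/s1.png",cv2.resize(f,None,fx=4,fy=4,interpolation=cv2.INTER_CUBIC)[...,::-1])
print(manip.read_state()["eef_pos"],manip.read_state()["finger_gap"])
E
```

```text
[ 577.58478285 -130.03145183   72.48213005] 0.24540227558638839
```

View pics/s1.png

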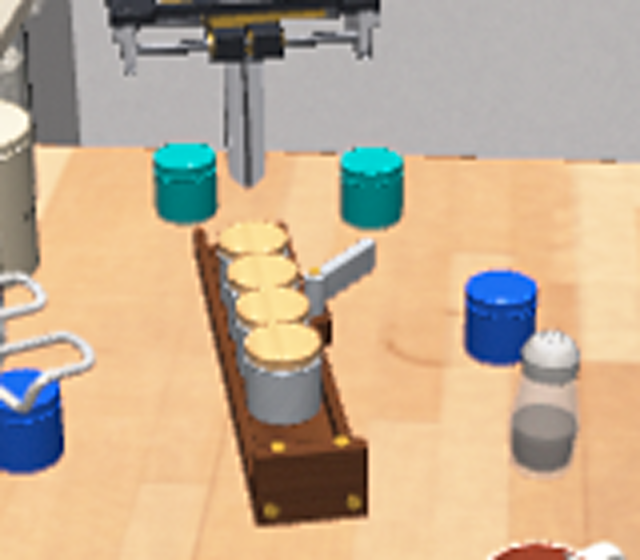

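The fingers (crop 245,180) hang over the channel behind tin_4's lid (255,240), in line with the row. The keeper is swung to the robot's side. I'll descend next.

Request:
servo_tool([
  [[0.002,0,-0.05,0,0,0,1],[0.004,0,-0.08,0,0,0,1],[0.004,0,-0.1,0,0,0,1],[0.004,0,-0.1,0,0,0,1],[0.004,0,-0.1,0,0,0,1]],
])

```text
clock: 2.15
eef_pos: [579.3, -129.7, 21.6]
eef_rot: [3.141, 0.0, 1.811]
wrist_force: [0.4, -1.0, 0.4]
finger_gap: 0.6
finger_force: 0.0
```

Request:
servo_tool([
  [[-0.0019,0.0078,0,0,0,0,1],[-0.0038,0.0156,0,0,0,0,1],[-0.0057,0.0233,0,0,0,0,1],[-0.0071,0.0291,0,0,0,0,1],[-0.0086,0.035,0,0,0,0,1],[-0.01,0.0408,0,0,0,0,1],[-0.0114,0.0466,0,0,0,0,1],[-0.0133,0.0544,0,0,0,0,1],[-0.0152,0.0622,0,0,0,0,1],[-0.0171,0.0699,0,0,0,0,1]],
])

```text
clock: 3.15
eef_pos: [570.6, -94.4, 21.3]
eef_rot: [3.141, 0.0, 1.811]
wrist_force: [0.8, -3.9, 2.8]
finger_gap: 0.5
finger_force: 2.1
```

Request:
servo_tool([
  [[-0.0019,0.0078,0,0,0,0,1],[-0.0038,0.0155,0,0,0,0,1],[-0.0057,0.0233,0,0,0,0,1],[-0.0076,0.0311,0,0,0,0,1],[-0.0095,0.0389,0,0,0,0,1],[-0.0114,0.0466,0,0,0,0,1],[-0.0133,0.0544,0,0,0,0,1],[-0.0152,0.0622,0,0,0,0,1],[-0.0171,0.0699,0,0,0,0,1],[-0.019,0.0777,0,0,0,0,1]],
])

```text
clock: 4.15
eef_pos: [560.9, -55.4, 21.1]
eef_rot: [-3.142, -0.0, 1.811]
wrist_force: [1.3, -4.0, 3.5]
finger_gap: 0.8
finger_force: 2.2
```

```bash
cat > lids.py <<'E'
from h import *
import sys
ex=np.array([.9714,.2375]);ey=np.array([-.2375,.9714])
c=cam("top");P=pts(c);z=P[...,2];hsv=cv2.cvtColor(c["frame"],cv2.COLOR_RGB2HSV)
if len(sys.argv)>1: save(c,sys.argv[1])
roi=np.zeros(z.shape,bool); roi[165:230,222:375]=1
m=(roi&(hsv[...,2]>140)&(hsv[...,1]>70)&(z>50)&(z<62)).astype(np.uint8)
n,l,s,_=cv2.connectedComponentsWithStats(m)
for i in range(1,n):
    if s[i,4]>30:
        p=P[l==i].mean(0); print("lid",s[i,4],"rail x %.1f y %.1f"%(p[:2]@ex-533,p[:2]@ey+113.3))
s=manip.read_state();p=s["eef_pos"][:2];print("tcp rail",p@ex-533,p@ey+113.3,s["eef_pos"][2],"F along",s["wrist_force"][:2]@ey,s["clock"])
E
python3 lids.py t1.png
```

```text
lid 539 rail x -0.3 y 30.8
lid 266 rail x -0.3 y 103.0
tcp rail -1.3008465829794886 -73.19401151804989 20.99368477358658 F along -1.4911695361534805 4.2
```

View pics/t1.png

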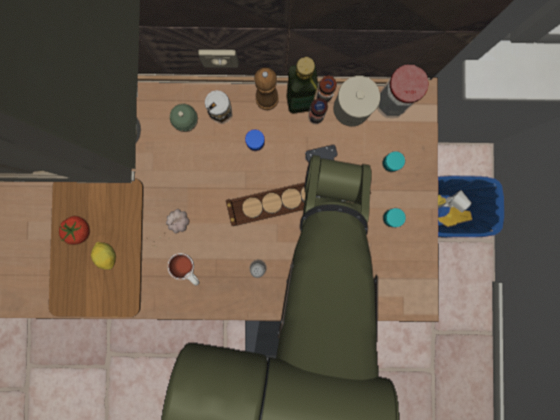

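The lids at (252,207), (271,203) and (291,198) have moved on, and the arm hides tin_4. tin_1 is at y ≈ 103, about 23 mm short of home. I'll go on slowly.

Request:
servo_tool([
  [[-0.0014,0.0058,0,0,0,0,1],[-0.0028,0.0117,0,0,0,0,1],[-0.0043,0.0175,0,0,0,0,1],[-0.0057,0.0233,0,0,0,0,1],[-0.0071,0.0291,0,0,0,0,1],[-0.0081,0.033,0,0,0,0,1],[-0.009,0.0369,0,0,0,0,1],[-0.0095,0.0389,0,0,0,0,1],[-0.01,0.0408,0,0,0,0,1],[-0.01,0.0408,0,0,0,0,1]],
])

```text
clock: 5.2
eef_pos: [555.9, -35.2, 21.0]
eef_rot: [-3.141, -0.0, 1.811]
wrist_force: [0.1, -0.6, -0.5]
finger_gap: 0.6
finger_force: 0.5
```

```bash
python3 lids.py
```

```text
lid 265 rail x -0.5 y 28.3
lid 268 rail x -0.2 y 76.0
lid 267 rail x -0.2 y 124.1
tcp rail -1.3433982368575244 -52.927088141964006 20.977484414770117 F along -1.3890034372763589 5.25
```

Request:
servo_tool([
  [[-0.0005,0.0019,0,0,0,0,1],[-0.0007,0.0029,0,0,0,0,1],[-0.0009,0.0039,0,0,0,0,1],[-0.0009,0.0039,0,0,0,0,1]],
])

```text
clock: 5.65
eef_pos: [555.5, -33.4, 21.0]
eef_rot: [-3.141, -0.0, 1.811]
wrist_force: [1.2, -1.6, -0.4]
finger_gap: 0.5
finger_force: 0.9
```

Request:
servo_tool([
  [[-0.0003,0.001,0,0,0,0,1],[-0.0005,0.0019,0,0,0,0,1],[-0.0005,0.0019,0,0,0,0,1]],
])

```text
clock: 5.95
eef_pos: [555.4, -32.8, 21.1]
eef_rot: [3.141, 0.001, 1.811]
wrist_force: [0.7, -5.1, -1.0]
finger_gap: 0.3
finger_force: 2.5
```

Request:
servo_tool([
  [[-0.0003,0.001,0,0,0,0,1],[-0.0005,0.0019,0,0,0,0,1],[-0.0005,0.0019,0,0,0,0,1]],
])

```text
clock: 6.25
eef_pos: [555.5, -32.5, 21.3]
eef_rot: [3.141, 0.002, 1.811]
wrist_force: [3.0, -10.6, -1.5]
finger_gap: 0.3
finger_force: 5.3
```

```bash
python3 lids.py
```

```text
lid 545 rail x -0.3 y 54.7
lid 269 rail x -0.0 y 126.7
tcp rail -1.0916520743177216 -50.2260269694528 21.28835728901321 F along -10.366016291130222 6.3
```

Home: the force climbs to 10 N with no further travel and tin_1 sits at y ≈ 126. I'll back off and rise.

Request:
servo_tool([
  [[0.003,-0.012,0,0,0,0,1],[0.008,-0.035,0,0,0,0,1],[0.0143,-0.0583,0,0,0,0,1],[0.0143,-0.0583,0,0,0,0,1],[0.0143,-0.0583,0.06,0,0,0,1],[0.0143,-0.0583,0.14,0,0,0,1],[0.0143,-0.0583,0.2,0,0,0,1],[0.0143,-0.0583,0.2,0,0,0,1]],
])

```text
clock: 7.1
eef_pos: [564.0, -60.9, 125.3]
eef_rot: [3.135, 0.002, 1.811]
wrist_force: [0.5, 0.7, -0.7]
finger_gap: 0.4
finger_force: 0.0
```

```bash
python3 lids.py; python3 - <<'E'
import numpy as np
ex=np.array([.9714,.2375]);ey=np.array([-.2375,.9714])
from cell import manip
p=manip.read_state()["eef_pos"]; print(p)
for q in [0.18-.45,0.18,.4,.6,.8,1,1.2,1.4,1.6,1.8,2,2.2,2.4,2.5]:
    f=-np.pi/2+q-.93; d=np.array([np.cos(f),np.sin(f)]); n=np.array([-d[1],d[0]])
    r=np.array([-34,-51])+48*d-n*(5+12.5*abs(n[0])+8*abs(n[1]))
    w=ex*(533+r[0])+ey*(-113.3+r[1]); print(q,r.round(1),w.round(1),((w-p[:2])/500).round(4))
E
```

```text
lid 266 rail x 0.3 y -17.2
lid 265 rail x -0.5 y 30.4
lid 269 rail x -0.1 y 78.5
lid 270 rail x -0.2 y 126.3
tcp rail -0.5380753396532327 -79.43097978422149 122.77338059354076 F along -0.24655154278400856 7.15
[562.99349124 -60.75769571 122.77338059]
-0.27 [-84.9 -52.6] [474.7 -54.7] [-0.1766  0.0121]
0.18 [-81.1 -72.8] [483.2 -73.4] [-0.1596 -0.0253]
0.4 [-75.4 -82.4] [491.  -81.4] [-0.144  -0.0413]
0.6 [-67.9 -90.1] [500.1 -87.1] [-0.1258 -0.0528]
0.8 [-58.5 -96.2] [510.7 -90.8] [-0.1046 -0.0601]
1 [ -48.6 -100.1] [521.2 -92.3] [-0.0836 -0.0631]
1.2 [ -39.7 -102.4] [530.4 -92.3] [-0.0651 -0.0632]
1.4 [ -29.9 -102.7] [540.  -90.4] [-0.0459 -0.0592]
1.6 [ -19.7 -100.9] [549.5 -86.2] [-0.027  -0.0508]
1.8 [ -9.7 -96.6] [558.2 -79.6] [-0.0096 -0.0377]
2 [ -0.5 -89.9] [565.5 -70.9] [ 0.005  -0.0203]
2.2 [  7.  -80.8] [570.7 -60.3] [0.0153 0.0009]
2.4 [ 12.3 -70. ] [573.3 -48.5] [0.0205 0.0245]
2.5 [ 14. -64.] [573.5 -42.4] [0.0209 0.0368]
```

All four are home (y ≈ -17, 30, 78.5, 126). Next I'll go to the clockwise side of the keeper and down to z ≈ 34.

Request:
servo_tool([
  [[-0.09,0.006,0,0,0,0,1],[-0.176,0.012,0,0,0,0,1],[-0.176,0.012,0,0,0,0,1],[-0.176,0.012,-0.05,0,0,0,1],[-0.176,0.012,-0.11,0,0,0,1],[-0.176,0.012,-0.15,0,0,0,1],[-0.176,0.012,-0.176,0,0,0,1],[-0.176,0.012,-0.176,0,0,0,1],[-0.176,0.012,-0.176,0,0,0,1]],
])

```text
clock: 8.05
eef_pos: [474.5, -54.7, 33.3]
eef_rot: [-3.142, -0.0, 1.811]
wrist_force: [0.5, -0.8, 1.1]
finger_gap: 0.3
finger_force: 0.0
```

Request:
servo_tool([
  [[0.008,-0.019,0,0,0,0,1],[0.017,-0.0374,0,0,0,0,1],[0.025,-0.0457,0,0,0,0,1],[0.0326,-0.0534,0,0,0,0,1],[0.0417,-0.0594,0,0,0,0,1],[0.0508,-0.0648,0,0,0,0,1],[0.0614,-0.0688,0,0,0,0,1],[0.072,-0.0722,0,0,0,0,1],[0.0825,-0.0739,0,0,0,0,1],[0.093,-0.0752,0,0,0,0,1]],
])

```text
clock: 9.05
eef_pos: [521.1, -92.3, 33.0]
eef_rot: [-3.141, -0.0, 1.811]
wrist_force: [-1.7, 0.1, -0.4]
finger_gap: 0.3
finger_force: 0.7
```

Request:
servo_tool([
  [[0.0092,-0.0002,0,0,0,0,1],[0.0184,0,0,0,0,0,1],[0.028,0.0015,0,0,0,0,1],[0.0376,0.0038,0,0,0,0,1],[0.0473,0.0077,0,0,0,0,1],[0.0566,0.0122,0,0,0,0,1],[0.0656,0.0185,0,0,0,0,1],[0.074,0.0254,0,0,0,0,1],[0.0816,0.0338,0,0,0,0,1],[0.0886,0.0428,0,0,0,0,1]],
])

```text
clock: 10.05
eef_pos: [565.4, -70.5, 33.1]
eef_rot: [3.141, 0.0, 1.811]
wrist_force: [-1.4, -0.4, -0.5]
finger_gap: 0.2
finger_force: 0.5
```

```bash
python3 lids.py; python3 - <<'E'
from h import *
f=cam("side")["frame"][130:270,200:360]
cv2.imwrite("pics/s2.png",cv2.resize(f,None,fx=4,fy=4,interpolation=cv2.INTER_CUBIC)[...,::-1])
E
```

```text
lid 277 rail x 0.2 y -17.4
lid 268 rail x -0.5 y 30.6
lid 270 rail x -0.2 y 78.4
lid 269 rail x -0.3 y 126.3
tcp rail -0.03991056664324333 -89.01878905693768 33.13637289294208 F along 0.18211913300253807 10.1
```

View pics/s2.png

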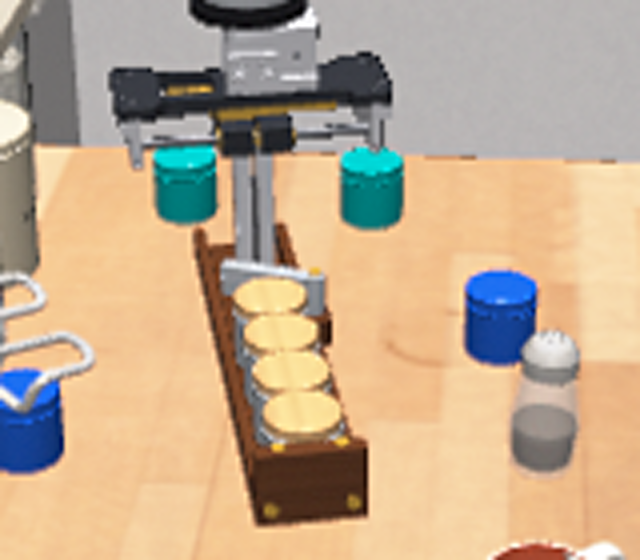

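The bar (crop 225–325, 265–300) lies nearly across the channel behind tin_4, driven by the fingers. The row is still closed. I'll finish the swing.

Request:
servo_tool([
  [[0.0055,0.0105,0,0,0,0,1],[0.0106,0.0212,0,0,0,0,1],[0.0134,0.0327,0,0,0,0,1],[0.0158,0.0446,0,0,0,0,1],[0.0161,0.049,0,0,0,0,1],[0.0162,0.053,0,0,0,0,1],[0.0162,0.0555,0,0,0,0,1],[0.0162,0.0565,0,0,0,0,1]],
])

```text
clock: 10.95
eef_pos: [573.1, -43.0, 33.1]
eef_rot: [-3.141, 0.001, 1.811]
wrist_force: [-1.1, -6.1, 0.4]
finger_gap: 0.7
finger_force: 3.1
```

Request:
servo_tool([
  [[-0.0003,0.001,0,0,0,0,1],[-0.0005,0.002,0,0,0,0,1],[-0.0005,0.002,0,0,0,0,1]],
])

```text
clock: 11.25
eef_pos: [573.1, -42.9, 33.2]
eef_rot: [3.141, 0.002, 1.81]
wrist_force: [0.6, -9.4, -1.2]
finger_gap: 0.5
finger_force: 4.8
```

Request:
servo_tool([
  [[0.003,-0.01,0,0,0,0,1],[0.008,-0.03,0,0,0,0,1],[0.0143,-0.0583,0,0,0,0,1],[0.0143,-0.0583,0,0,0,0,1],[0.0143,-0.0583,0.08,0,0,0,1],[0.0143,-0.0583,0.17,0,0,0,1],[0.0143,-0.1,0.25,0,0,0,1],[0.0143,-0.2,0.25,0,0,0,1],[0.0143,-0.3,0.25,0,0,0,1],[0.0143,-0.3,0.25,0,0,0,1]],
])

```text
clock: 12.25
eef_pos: [579.4, -196.6, 158.0]
eef_rot: [3.142, 0.001, 1.806]
wrist_force: [-0.7, 0.9, -0.3]
finger_gap: 0.4
finger_force: 0.0
```

```bash
python3 lids.py t2.png; python3 - <<'E'
from h import *
ex=np.array([.9714,.2375]);ey=np.array([-.2375,.9714])
c=cam("top");P=pts(c);z=P[...,2];hsv=cv2.cvtColor(c["frame"],cv2.COLOR_RGB2HSV)
m=np.zeros(z.shape,bool);m[165:230,300:350]=1
m&=(hsv[...,1]<60)&(z>38)&(z<56)
q=P[m][:,:2];R=np.stack([q@ex-533,q@ey+113.3],1).astype(np.float32);print(m.sum(),cv2.minAreaRect(R),R.min(0),R.max(0),cv2.fitLine(R,cv2.DIST_HUBER,0,.01,.01).ravel())
f=c["frame"][160:240,215:385]
cv2.imwrite("pics/c2.png",cv2.resize(f,None,fx=4,fy=4,interpolation=cv2.INTER_CUBIC)[...,::-1])
E
```

```text
lid 552 rail x 0.1 y 6.3
lid 550 rail x -0.1 y 102.0
tcp rail -16.183626567926467 -212.91627493976682 157.74946886499313 F along 0.4650243053414441 12.3
124 ((-3.499326705932617, -51.5828971862793), (13.045194625854492, 69.98748016357422), 88.5951156616211) [-38.545067 -57.40765 ] [ 31.54067 -44.30882] [ 9.9998897e-01  4.6967524e-03 -1.2021700e+00 -5.0362305e+01]
```

View pics/c2.png

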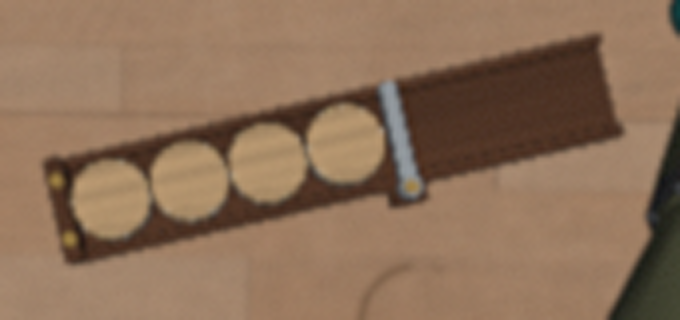

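The crop shows all four lids, (110,200) to (345,143), closed up against the stop. The bar (390,85 to 412,188) lies square across the channel behind tin_4, within 0.01 rad. The arm is clear.

```bash
python3 -c "
from cell import manip
print(manip.sign_off())"
```

```text
the job is handed in; nothing more can be done
None
```

The job is handed in: the four tins were pushed home against the end stop by the last tin only, then the keeper was shut square behind them; the last camera check before hand-in confirmed both, but the judge's verdict was not shown.

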